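# Sweep the red caps into the collecting bay

## Task

Clear the three loose red bottle caps off the bench by sweeping them with the closed fingertips, sliding them along the surface until every one lies flat and wholly inside the three-sided bay with the yellow floor, none sticking out of its open mouth. Do not pinch, press hard on, lift, tip over or flick any cap. Leave the two blue caps and the bottles, cup and jar where they stand.

Things in the scene. Friction and masses are not known exactly. Their poses are not given: they have to be found in the camera images.
- red1: RED cap, to be swept into the bay. Round screw cap of a wide-mouth bottle, 42 mm diameter, 16 mm high, about 14 g (unknown to a third), lying flat with its closed top up on the bench; slides freely. Origin: centre of its underside, z up. 
- red2: RED cap, to be swept into the bay. Round screw cap of a wide-mouth bottle, 42 mm diameter, 16 mm high, about 14 g (unknown to a third), lying flat with its closed top up on the bench; slides freely. Origin: centre of its underside, z up. 
- red3: RED cap, to be swept into the bay. Round screw cap of a wide-mouth bottle, 42 mm diameter, 16 mm high, about 14 g (unknown to a third), lying flat with its closed top up on the bench; slides freely. Origin: centre of its underside, z up. 
- blue1: BLUE cap, to be left where it lies. Round screw cap of a wide-mouth bottle, 42 mm diameter, 16 mm high, about 14 g (unknown to a third), lying flat with its closed top up on the bench; slides freely. Origin: centre of its underside, z up. 
- blue2: BLUE cap, to be left where it lies. Round screw cap of a wide-mouth bottle, 42 mm diameter, 16 mm high, about 14 g (unknown to a third), lying flat with its closed top up on the bench; slides freely. Origin: centre of its underside, z up. 
- bay: Three-sided grey fence, screwed down at the robot's left, round a yellow floor patch level with the bench (no lip). Inside 180 mm along its x (-90 to 90), 130 mm along its y (-65 to 65). Walls 6 mm thick, 30 mm high on the -x, +x, +y sides; -y side open. Its y axis is within 0.35 rad of world +y. Fixing tabs 4 mm high reach 26 mm out from the side walls. Origin: centre of the patch, bench height.
- bay_mouth (a point): Middle of the bay's open mouth, on the edge line of the yellow patch at bench height: 65 mm from the bay's origin towards the bay's -y. Caps go in past this line, towards the bay's +y.
- green_bottle: Green bottle with green cap, empty, standing, 66 mm diameter, 210 mm high, loose; leave alone (its cap stays on it). Origin: centre of its underside.
- amber_bottle: Amber bottle with white cap, empty, standing, 66 mm diameter, 210 mm high, loose; leave alone (its cap stays on it). Origin: centre of its underside.
- clear_bottle: Clear bottle with white cap and paper label, empty, standing, 66 mm diameter, 210 mm high, loose; leave alone (its cap stays on it). Origin: centre of its underside.
- cut_cup: Clear cup cut from a bottle, 72 mm diameter at the rim, 75 mm high, loose; leave alone. Origin: centre of its underside.
- jar: Small glass jar with white lid, 60 mm diameter, 62 mm high, loose; leave alone. Origin: centre of its underside.

How it is judged:
By the outcome, as a careful person would: the job done as asked, in the order asked, and still so for the second after the job is handed in, with the robot touching nothing.
It also fails if it takes over 72 s, if anything falls off the work surface, if the arm or the gripper's body presses on something with over 40 N, if the wrist force passes 120 N, or if a joint passes its speed limit or range.

## Robot

A 6-joint arm with a two-finger parallel gripper is mounted at the origin on the work surface. World frame = base frame: x ahead of the robot, y to its left, z up, the work surface at z = 0. Lengths are in mm, angles in rad, forces in N, time in s.
With the tool pointing down it reaches from about 275 to 1000 mm from the base axis. Payload 8.4 kg.
Tool frame: the origin (TCP) lies at the very end of the fingers, on their centre line; the grasp point (between the pads) lies 19 mm behind it (r.pinch_z is the distance from the TCP to the grasp point, in mm); z points along the fingers, y is the direction in which the jaws open and shut (so a half turn about z gives the same grasp; the last joint's range is limited). The gripper opens to 85 mm and grips with 20 to 120 N. Pads are 22 mm wide; open, the fingers measure 114 mm over their backs; the gripper's body (76 mm by 85 mm) begins 54 mm behind the grasp point. The pads swing forward as they close: fully open they stand 13 mm farther back than shut.
Start: joints at [-1.216, 0.353, 1.633, -0, 1.155, -0.002], TCP at [218.297, -585.64, 231.281] pointing down, gripper open.
Joint ranges: [-2.63, 2.63], [-0.92, 2.1], [0.06, 2.66], [-1.3, 4.44], [0, 2.69], [-3.02, 3.02]. Speed limits (rad/s): [2.22, 2.22, 2.79, 3.14, 3.14, 3.14].

## Interface

Orientations are given as [roll, pitch, yaw] about the fixed x, y, z axes, in that order (R = Rz(yaw) Ry(pitch) Rx(roll)).
In Python, from rig import r, optics gives the robot as it stands.
- The arm moves only by the shell command python3 -m creep 'ROWS' [FORCE]. ROWS is JSON, a list of rows, each an object with "dp": the shift along the tool's x, y, z in mm, a list of three; "angular": the turn, a rotation vector about the tool's x, y, z in rad, a list of three; "fingers": the finger opening in mm, from 0 to 85.4. In form: [{"dp": [dx, dy, dz], "angular": [wx, wy, wz], "fingers": fingers}, ...]. A call has 1 to 5 rows; each row is the pose to reach, as a shift and turn from the pose commanded when the call began, along the tool's axes at that moment; what a row does not reach only later rows make up. A row lasts 1/12 s, in which the tool goes at most 41.7 mm and 7.16 degrees, less where a joint would pass 70% of its speed; a pose out of reach is approached as far as the arm can. A call with a gripper value outside its range is refused whole. The fingers move at their own pace and stop on an object; FORCE is the grip in N (left out, the last holds). Time passes only in rows, so rows that repeat a pose let the fingers close. It gives the time, the measured TCP pose, the force and the opening at its end, in the units of the state.
- r.sense(): the state, without advancing time (a new reading comes with each control period).
- optics.grab_frame(name): name is "scene" or "side" or "wrist"; returns the picture (384x512x3 uint8, blue, green, red); there is no depth.
- optics.camera_params(name): a dict with "fx", "fy", "cx", "cy" (pixels), "eye" and "rotation" of the camera in the world; the wrist camera has in their place "T_tool_cam" (4x4, takes a point from camera to tool coordinates, whose origin is the TCP and whose axes are the flange's). Camera axes: x right, y up, looking along -z (the intrinsics and any distortion apply to the point x, -y, -z); pixel columns grow to the right and rows downward; lengths in mm; the calibration is good to about 2 mm. The wrist camera is an equidistant fisheye: a pixel r from the principal point sees the ray r / f radians off the axis. A picture is of the moment at which its call begins: read the wrist's pose just before it. camera_params takes no time and is no camera call.
- r.sign_off(): hands the job in, once; it reports no verdict.
The state is a dict: "clock": time; "qpos": joint angles; "qvel": joint speeds; "joint_efforts": joint torques, N m; "eef_pos": TCP position; "tcp_rot": TCP orientation; "contact_force": force on the tool from outside, world axes, zero at the start; "wrist_torque": the same for the moment, N m; "opening": opening from 0.0 (shut) to 1.0 (fully open).
Only numpy, scipy, OpenCV 4.12 (cv2) and the standard library are available. Lean on these libraries where they do the work, as an engineer would, in place of code of your own. Each camera call takes 0.05 s, during which the arm holds its last target.

## Working session

There is one attempt and no reset: what is moved stays moved. The work goes in short steps, Python scripts to look and compute and a shell command to move; the robot and the scene stay as the last step left them, time stands still between calls to the robot, and variables do not carry over. Pictures are saved under pics/ and viewed, and the job is handed in when it is done.

```bash
ls; mkdir -p pics; python3 - <<'E'
from rig import r,optics
import cv2
print(r.sense())
for n in("scene","side","wrist"):
    cv2.imwrite(f"pics/{n}0.png",optics.grab_frame(n)); print(n,optics.camera_params(n))
E
```

```text
pics
{'clock': 0.0, 'qpos': array([-1.21636032e+00,  3.53628623e-01,  1.63414491e+00, -2.16614890e-05,
        1.15517153e+00, -2.42890757e-03]), 'qvel': array([ 0.0003822 ,  0.00134497,  0.00052462,  0.00197265,  0.00055982,
       -0.00070658]), 'joint_efforts': array([ 3.00652493e-03, -6.05248833e+01, -3.42064977e+01,  9.76349838e-05,
        9.47398221e-03, -9.20619868e-06]), 'eef_pos': array([ 218.1495142 , -585.18925466,  230.56925226]), 'tcp_rot': array([-3.14024019e+00,  1.65205296e-05,  3.56873684e-01]), 'contact_force': array([-0.36381001, -0.65496851, -0.08674426]), 'wrist_torque': array([-0.00833455,  0.01447902,  0.00308366]), 'opening': 0.9950120995323303}
scene {'fx': 453.61913713967317, 'fy': 453.61913713967317, 'cx': 254.11899404948454, 'cy': 188.0610989635285, 'eye': array([ 845.04787374, -526.77495902,  808.17030072]), 'rotation': array([ 0.5925274 , -0.00650442,  0.46494796])}
side {'fx': 479.14704179000506, 'fy': 479.14704179000506, 'cx': 263.3979709541874, 'cy': 188.03410127789869, 'eye': array([ 307.89601435, -738.4209261 ,  670.90052184]), 'rotation': array([ 0.86191609, -0.01066869, -0.3931927 ])}
wrist {'fx': 297.3186396354542, 'fy': 297.3186396354542, 'cx': 256.24572380367664, 'cy': 190.09466906109628, 'T_tool_cam': array([[-4.91066321e-04,  9.46345942e-01,  3.23154943e-01,
         8.34689455e+01],
       [ 9.99999879e-01,  4.59160222e-04,  1.74968232e-04,
         6.60315927e-01],
       [ 1.72005804e-05,  3.23154990e-01, -9.46346053e-01,
        -1.42516036e+02],
       [ 0.00000000e+00,  0.00000000e+00,  0.00000000e+00,
         1.00000000e+00]])}
```

View pics/scene0.png

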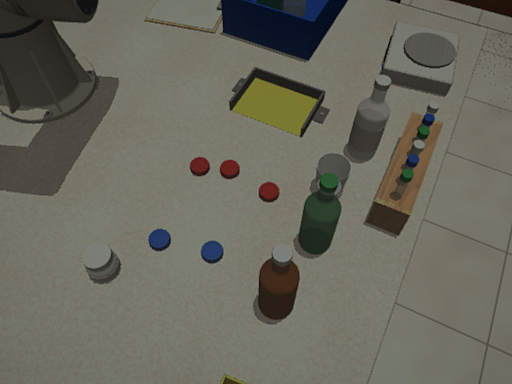

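View pics/side0.png

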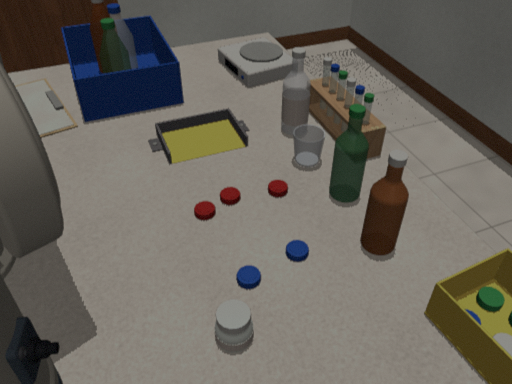

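View pics/wrist0.png

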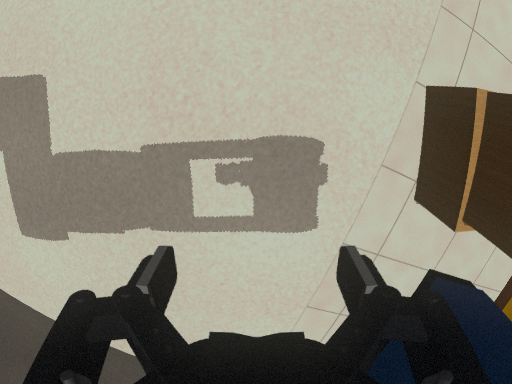

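The scene view shows reds at about (200,166), (230,169) and (269,191), and blues at (160,239) and (212,251). The yellow patch is around (275,105), with its mouth facing the caps. The side view agrees, and the wrist view shows only bench. Next I'll measure positions.

```bash
cat > h.py <<'E'
import numpy as np,cv2
from scipy.spatial.transform import Rotation as R
from rig import r,optics
def ray(n,uv):
    p=optics.camera_params(n);uv=np.atleast_2d(uv).astype(float)
    d=np.c_[(uv[:,0]-p['cx'])/p['fx'],-(uv[:,1]-p['cy'])/p['fy'],-np.ones(len(uv))]
    return p['eye'],R.from_euler('xyz',p['rotation']).apply(d)
def plane(n,uv,z):
    e,d=ray(n,uv);return e+d*((z-e[2])/d[:,2])[:,None]
def proj(n,P):
    p=optics.camera_params(n);c=R.from_euler('xyz',p['rotation']).inv().apply(np.atleast_2d(P)-p['eye'])
    return np.c_[p['cx']-p['fx']*c[:,0]/c[:,2],p['cy']+p['fy']*c[:,1]/c[:,2]]
def masks(im):
    h=cv2.cvtColor(im,cv2.COLOR_BGR2HSV);H,S,V=cv2.split(h)
    return {'red':((H<6)|(H>172))&(S>150)&(V>60),'blue':(H>105)&(H<130)&(S>140)&(V>50),'yellow':(H>22)&(H<36)&(S>120)&(V>60)}
def blobs(im,c,amin=60):
    m=masks(im)[c].astype(np.uint8)
    n,l,s,ce=cv2.connectedComponentsWithStats(m)
    return [(ce[i],s[i],l==i) for i in range(1,n) if s[i,4]>amin]
def caps(n,im):
    out=[]
    for c in('red','blue'):
        for ce,s,_ in blobs(im,c):
            if s[4]<700:out.append((c,ce.round(1),int(s[4]),plane(n,ce,9)[0,:2].round(1)))
    return out
E
python3 - <<'E'
from h import *
for n in('scene','side'):
    im=cv2.imread(f'pics/{n}0.png')
    for o in caps(n,im):print(n,*o)
    for ce,s,m in blobs(im,'yellow',800):
        cn=cv2.findContours(m.astype(np.uint8),0,2)[0][0]
        q=cv2.approxPolyDP(cn,6,True)[:,0];print(n,s,ce)
        print(np.c_[q,plane(n,q,0)[:,:2]].round(0).tolist())
    # other things approx base
for n,d in {'scene':{'jar':(101,270),'cup':(331,186),'green':(316,243),'amber':(277,308),'clear':(364,150)},'side':{'jar':(234,338),'cup':(307,160),'green':(347,192),'amber':(380,244),'clear':(294,130)}}.items():
    for k,v in d.items():print(n,k,plane(n,v,0)[0,:2].round())
E
```

```text
scene red [199.1 164.8] 220 [473.  -43.1]
scene red [229.1 167.4] 223 [535.2 -19.5]
scene red [268.6 190.4] 248 [638.5 -35. ]
scene blue [301.5   8.7] 506 [450.  578.7]
scene blue [428.7 117.4] 65 [888.3 325.8]
scene blue [413.  158.2] 76 [888.3 188.2]
scene blue [158.7 238.2] 299 [ 494.  -235.3]
scene blue [211.4 250.3] 312 [ 599.8 -211.3]
scene [ 232   78   86   58 2746] [275.1813547  105.47596504]
[[254.0, 78.0, 453.0, 266.0], [232.0, 109.0, 454.0, 145.0], [299.0, 135.0, 632.0, 143.0], [317.0, 99.0, 625.0, 270.0]]
side red [277.5 186.4] 195 [640.1 -34.3]
side red [229.4 194. ] 210 [536.9 -19.5]
side red [204.2 208.5] 229 [475.  -42.5]
side blue [112.4   7.8] 89 [ 482.2 1140.1]
side blue [296.8 250.2] 347 [ 600.  -213.8]
side blue [248.1 276.5] 410 [ 494.4 -237.4]
side [ 162  119   83   44 2221] [201.76407024 140.15038271]
[[244.0, 144.0, 633.0, 149.0], [227.0, 119.0, 632.0, 269.0], [162.0, 133.0, 461.0, 268.0], [172.0, 162.0, 455.0, 144.0]]
side [ 425  249   87  135 4914] [477.61965812 315.01037851]
[[508.0, 249.0, 975.0, -353.0], [436.0, 283.0, 797.0, -368.0], [431.0, 316.0, 747.0, -420.0], [425.0, 311.0, 743.0, -408.0], [489.0, 383.0, 753.0, -547.0], [511.0, 381.0, 786.0, -557.0], [511.0, 373.0, 795.0, -547.0], [504.0, 375.0, 783.0, -546.0], [511.0, 357.0, 814.0, -527.0], [492.0, 338.0, 811.0, -490.0], [511.0, 334.0, 844.0, -496.0], [511.0, 277.0, 930.0, -407.0], [502.0, 272.0, 924.0, -392.0], [511.0, 270.0, 942.0, -395.0]]
scene jar [ 430. -339.]
scene cup [751.  42.]
scene green [ 775. -100.]
scene amber [ 761. -255.]
scene clear [782. 169.]
side jar [ 432. -336.]
side cup [746.  36.]
side green [775. -97.]
side amber [ 757. -252.]
side clear [771. 159.]
```

```bash
cat >> h.py <<'E'
def to(x,y,z,yaw):
    s=r.sense();A=R.from_euler('xyz',s['tcp_rot']);B=R.from_euler('xyz',[np.pi,0,yaw])
    print('t',s['clock'],'at',s['eef_pos'].round(1),s['tcp_rot'].round(3),'op',round(s['opening'],2),'F',s['contact_force'].round(1))
    print('dp',A.inv().apply(np.array([x,y,z])-s['eef_pos']).round(1),'ang',(A.inv()*B).as_rotvec().round(3))
E
T='{"dp":[480,-376,0],"angular":[0,0,-1.214],"fingers":0}'
python3 -m creep '[{"dp":[480,-376,0],"angular":[0,0,-1.214],"fingers":0},{"dp":[480,-376,0],"angular":[0,0,-1.214],"fingers":0},{"dp":[480,-376,0],"angular":[0,0,-1.214],"fingers":0},{"dp":[480,-376,0],"angular":[0,0,-1.214],"fingers":0},{"dp":[480,-376,0],"angular":[0,0,-1.214],"fingers":0}]' 40
python3 -c "
from h import *
to(537,-68,231,np.pi/2)"
```

```text
clock: 0.57
eef_pos: [327.5, -406.2, 231.1]
tcp_rot: [-3.141, -0.0, 0.987]
contact_force: [0.8, 0.3, 0.8]
opening: 0.302
t 0.5667 at [ 327.5 -406.2  231.1] [-3.141 -0.     0.987] op 0.3 F [0.8 0.3 0.8]
dp [ 3.976e+02 -1.150e+01  2.000e-01] ang [-0.    -0.    -0.583]
```

```bash

python3 -m creep '[{"dp":[397,-11,0],"angular":[0,0,-0.583],"fingers":0},{"dp":[397,-11,0],"angular":[0,0,-0.583],"fingers":0},{"dp":[397,-11,0],"angular":[0,0,-0.583],"fingers":0},{"dp":[397,-11,0],"angular":[0,0,-0.583],"fingers":0},{"dp":[397,-11,0],"angular":[0,0,-0.583],"fingers":0}]'
python3 -c "
from h import *
to(537,-68,60,np.pi/2)"
```

```text
clock: 0.98
eef_pos: [438.6, -229.7, 231.4]
tcp_rot: [3.141, 0.0, 1.571]
contact_force: [0.5, -0.9, 0.3]
opening: -0.002
t 0.9833 at [ 438.6 -229.7  231.4] [3.141 0.    1.571] op -0.0 F [ 0.5 -0.9  0.3]
dp [161.7  98.5 171.4] ang [0.    0.    0.001]
```

```bash

python3 -m creep '[{"dp":[160,98,0],"angular":[0,0,0],"fingers":0},{"dp":[160,98,0],"angular":[0,0,0],"fingers":0},{"dp":[160,98,0],"angular":[0,0,0],"fingers":0},{"dp":[160,98,0],"angular":[0,0,0],"fingers":0},{"dp":[160,98,20],"angular":[0,0,0],"fingers":0}]'
python3 -m creep '[{"dp":[0,0,40],"angular":[0,0,0],"fingers":0},{"dp":[0,0,80],"angular":[0,0,0],"fingers":0},{"dp":[0,0,115],"angular":[0,0,0],"fingers":0},{"dp":[0,0,135],"angular":[0,0,0],"fingers":0},{"dp":[0,0,135],"angular":[0,0,0],"fingers":0}]'
python3 - <<'E'
from h import *
to(537,-68,5,np.pi/2)
im=optics.grab_frame('side');cv2.imwrite('pics/side1.png',im);cv2.imwrite('pics/w1.png',optics.grab_frame('wrist'))
E
```

```text
clock: 1.4
eef_pos: [541.1, -68.8, 214.3]
tcp_rot: [3.135, -0.0, 1.566]
contact_force: [0.5, -0.2, 0.3]
opening: -0.0
clock: 1.82
eef_pos: [533.6, -71.6, 71.9]
tcp_rot: [-3.134, -0.001, 1.565]
contact_force: [-0.6, 0.1, -0.2]
opening: 0.003
t 1.8167 at [533.6 -71.6  71.9] [-3.134e+00 -1.000e-03  1.565e+00] op 0.0 F [-0.6  0.1 -0.2]
dp [ 3.5  3.9 66.9] ang [-0.008 -0.001 -0.006]
```

View pics/side1.png

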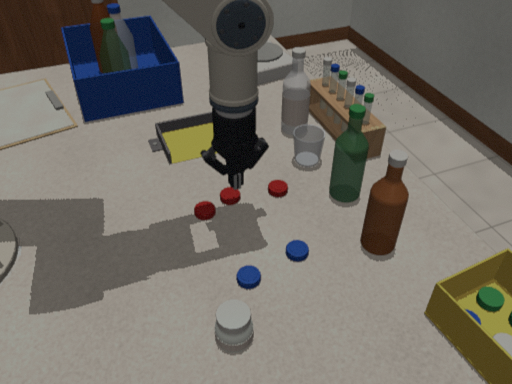

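View pics/w1.png

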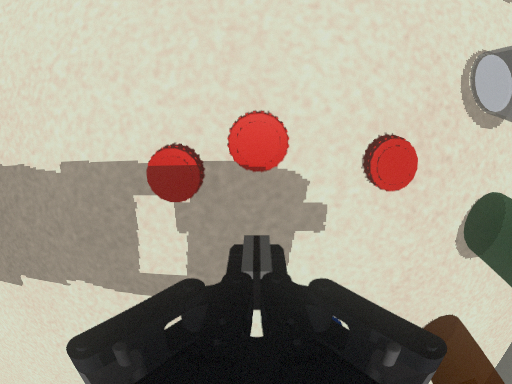

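The closed fingers are centred behind the middle red cap: in the wrist view the tip is at about (257,245) and the cap at (258,140). I'll lower them.

```bash

python3 -c "
from h import *
to(537,-68,5,np.pi/2)"
python3 -m creep '[{"dp":[0,0,25],"angular":[0,0,0],"fingers":0},{"dp":[0,0,45],"angular":[0,0,0],"fingers":0},{"dp":[0,0,55],"angular":[0,0,0],"fingers":0},{"dp":[0,0,60],"angular":[0,0,0],"fingers":0},{"dp":[0,0,60],"angular":[0,0,0],"fingers":0}]'
python3 -m creep '[{"dp":[0,0,0],"angular":[0,0,0],"fingers":0}]'
python3 -c "
from h import *
to(537,-68,5,np.pi/2)"
```

```text
t 1.9167 at [536.7 -72.2  76.1] [-3.14  -0.     1.565] op 0.0 F [-0.5 -0.7 -0.2]
dp [ 4.2  0.4 71.1] ang [-0.002 -0.    -0.006]
clock: 2.33
eef_pos: [537.3, -72.3, 16.7]
tcp_rot: [3.141, 0.0, 1.565]
contact_force: [-0.2, 0.5, -0.3]
opening: -0.001
clock: 2.42
eef_pos: [537.8, -72.4, 17.4]
tcp_rot: [3.14, 0.0, 1.565]
contact_force: [-0.2, 0.4, -0.4]
opening: -0.003
t 2.4167 at [537.8 -72.4  17.4] [3.14  0.    1.565] op -0.0 F [-0.2  0.4 -0.4]
dp [ 4.4 -0.9 12.4] ang [ 0.001  0.    -0.006]
```

```bash

python3 -m creep '[{"dp":[0,0,6],"angular":[0,0,-0.006],"fingers":0},{"dp":[0,0,12],"angular":[0,0,-0.006],"fingers":0},{"dp":[0,0,12],"angular":[0,0,-0.006],"fingers":0}]'
python3 -m creep '[{"dp":[5,0,0],"angular":[0,0,0],"fingers":0},{"dp":[10,0,0],"angular":[0,0,0],"fingers":0},{"dp":[15,0,0],"angular":[0,0,0],"fingers":0},{"dp":[20,0,0],"angular":[0,0,0],"fingers":0},{"dp":[26,0,0],"angular":[0,0,0],"fingers":0}]'
python3 -m creep '[{"dp":[7,0,0],"angular":[0,0,0],"fingers":0},{"dp":[14,0,0],"angular":[0,0,0],"fingers":0},{"dp":[21,0,0],"angular":[0,0,0],"fingers":0},{"dp":[28,0,0],"angular":[0,0,0],"fingers":0},{"dp":[35,0,0],"angular":[0,0,0],"fingers":0}]'
python3 - <<'E'
from h import *
to(537,168,5,np.pi/2)
im=optics.grab_frame('scene');cv2.imwrite('pics/sc2.png',im);print(*caps('scene',im),sep='\n');cv2.imwrite('pics/w2.png',optics.grab_frame('wrist'))
E
```

```text
clock: 2.67
eef_pos: [536.7, -72.2, 3.8]
tcp_rot: [-3.141, -0.0, 1.571]
contact_force: [-0.6, 0.3, -0.2]
opening: 0.002
clock: 3.08
eef_pos: [537.0, -45.6, 4.4]
tcp_rot: [3.141, 0.0, 1.571]
contact_force: [-0.2, -0.1, -0.3]
opening: 0.002
clock: 3.5
eef_pos: [536.9, -10.4, 4.3]
tcp_rot: [3.142, -0.0, 1.571]
contact_force: [-0.4, 0.8, -0.5]
opening: -0.001
t 3.5 at [536.9 -10.4   4.3] [ 3.142 -0.     1.571] op -0.0 F [-0.4  0.8 -0.5]
dp [ 1.784e+02  1.000e-01 -7.000e-01] ang [ 0. -0.  0.]
('red', array([198.9, 164.6]), 216, array([472.1, -42.8]))
('red', array([268.6, 190.5]), 250, array([638.6, -35.1]))
('blue', array([307.7,   9.5]), 455, array([467.6, 583.2]))
('blue', array([428.7, 117.4]), 65, array([888.3, 325.8]))
('blue', array([413. , 158.4]), 79, array([888.4, 187.8]))
('blue', array([158.7, 238.2]), 299, array([ 494. , -235.4]))
('blue', array([211.5, 250.4]), 309, array([ 600. , -211.4]))
```

View pics/w2.png

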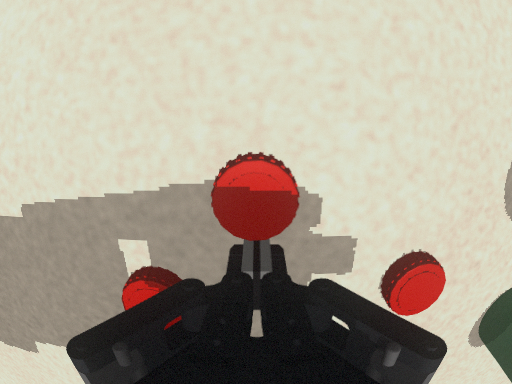

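View pics/sc2.png

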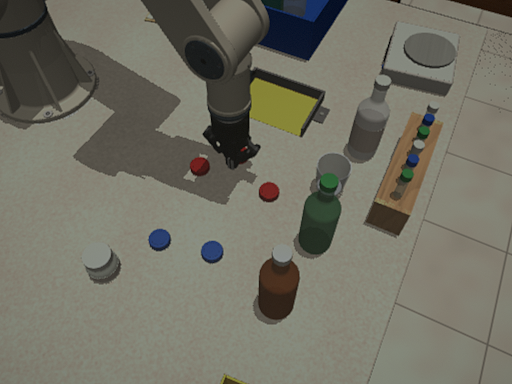

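In the wrist view the cap is centred ahead of the tips (255,198) and flat, and the other two reds haven't moved. I'll keep pushing.

```bash

cat >> h.py <<'E'
def wcap(name=None):
    # red caps seen in wrist -> world xy at z=16 (top)
    s=r.sense();im=optics.grab_frame('wrist');p=optics.camera_params('wrist')
    if name:cv2.imwrite(name,im)
    for ce,st,m in blobs(im,'red',300):
        d=np.array([(ce[0]-p['cx']),(ce[1]-p['cy'])]);rr=np.hypot(*d);th=rr/p['fx']
        v=np.array([d[0]/rr*np.sin(th),-d[1]/rr*np.sin(th),-np.cos(th)])
        T=p['T_tool_cam'];A=R.from_euler('xyz',s['tcp_rot'])
        o=s['eef_pos']+A.apply(T[:3,3]);w=A.apply(T[:3,:3]@v);P=o+w*(12-o[2])/w[2]
        print('wrist red',ce.round(),st[4],P[:2].round(1))
E
python3 -m creep '[{"dp":[9,0,0],"angular":[0,0,0],"fingers":0},{"dp":[18,0,0],"angular":[0,0,0],"fingers":0},{"dp":[27,0,0],"angular":[0,0,0],"fingers":0},{"dp":[36,0,0],"angular":[0,0,0],"fingers":0},{"dp":[45,0,0],"angular":[0,0,0],"fingers":0}]'
python3 -m creep '[{"dp":[9,0,0],"angular":[0,0,0],"fingers":0},{"dp":[18,0,0],"angular":[0,0,0],"fingers":0},{"dp":[27,0,0],"angular":[0,0,0],"fingers":0},{"dp":[36,0,0],"angular":[0,0,0],"fingers":0},{"dp":[45,0,0],"angular":[0,0,0],"fingers":0}]'
python3 - <<'E'
from h import *
wcap('pics/w3.png');to(537,168,5,np.pi/2)
E
```

```text
clock: 4.02
eef_pos: [536.9, 34.8, 4.3]
tcp_rot: [3.142, -0.0, 1.571]
contact_force: [0.7, 0.0, 0.2]
opening: 0.0
clock: 4.43
eef_pos: [536.9, 79.7, 4.3]
tcp_rot: [-3.142, 0.0, 1.571]
contact_force: [0.7, 0.3, -0.0]
opening: 0.002
wrist red [255. 199.] 5597 [536.6 111.7]
t 4.4833 at [537.1  80.9   4.3] [ 3.141 -0.     1.571] op -0.0 F [-0.2  1.8 -0.3]
dp [87.1 -0.1 -0.6] ang [ 0. -0.  0.]
```

Still centred, with the cap 31 mm ahead of the TCP. I'll push about 93 mm more, slowing at the end.

```bash

python3 -m creep '[{"dp":[9,0,0],"angular":[0,0,0],"fingers":0},{"dp":[18,0,0],"angular":[0,0,0],"fingers":0},{"dp":[27,0,0],"angular":[0,0,0],"fingers":0},{"dp":[36,0,0],"angular":[0,0,0],"fingers":0},{"dp":[45,0,0],"angular":[0,0,0],"fingers":0}]'
python3 -m creep '[{"dp":[9,0,0],"angular":[0,0,0],"fingers":0},{"dp":[18,0,0],"angular":[0,0,0],"fingers":0},{"dp":[27,0,0],"angular":[0,0,0],"fingers":0},{"dp":[36,0,0],"angular":[0,0,0],"fingers":0},{"dp":[43,0,0],"angular":[0,0,0],"fingers":0}]'
python3 -m creep '[{"dp":[3,0,0],"angular":[0,0,0],"fingers":0},{"dp":[4,0,0],"angular":[0,0,0],"fingers":0},{"dp":[4,0,0],"angular":[0,0,0],"fingers":0}]'
python3 - <<'E'
from h import *
wcap('pics/w4.png');to(537,168,5,np.pi/2)
E
```

```text
clock: 4.9
eef_pos: [537.0, 124.7, 4.3]
tcp_rot: [-3.142, -0.0, 1.571]
contact_force: [0.5, 0.1, 0.4]
opening: -0.002
clock: 5.32
eef_pos: [537.0, 167.9, 4.3]
tcp_rot: [3.142, -0.0, 1.571]
contact_force: [0.5, 0.9, -1.2]
opening: 0.002
clock: 5.57
eef_pos: [536.9, 171.0, 4.3]
tcp_rot: [-3.142, 0.0, 1.571]
contact_force: [0.1, 0.3, -0.1]
opening: 0.002
wrist red [254. 200.] 3530 [536.3 202.4]
t 5.6167 at [536.9 170.7   4.3] [-3.141  0.     1.571] op -0.0 F [-0.3  0.  -0.1]
dp [-2.7  0.1 -0.7] ang [-0.  0.  0.]
```

View pics/w4.png

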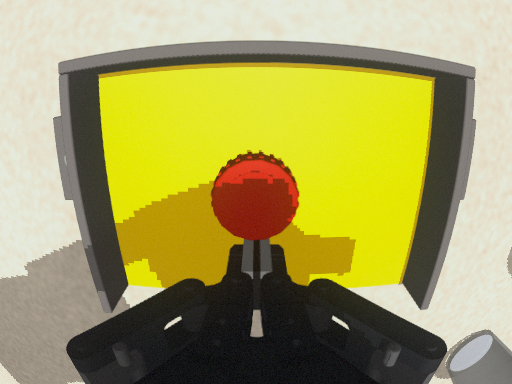

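The cap at (254,200) in the wrist view lies wholly on the yellow floor, centred and well past the mouth line at row ~290. I'll back off, lift, and go behind the right-hand cap.

```bash

python3 -m creep '[{"dp":[-8,0,0],"angular":[0,0,0],"fingers":0},{"dp":[-20,0,0],"angular":[0,0,0],"fingers":0},{"dp":[-30,0,-30],"angular":[0,0,0],"fingers":0},{"dp":[-40,0,-65],"angular":[0,0,0],"fingers":0},{"dp":[-50,0,-80],"angular":[0,0,0],"fingers":0}]'
python3 - <<'E'
from h import *
to(648,-81,80,1.768)
E
```

```text
clock: 6.03
eef_pos: [538.0, 119.2, 87.2]
tcp_rot: [3.139, -0.0, 1.57]
contact_force: [1.3, 0.5, 0.1]
opening: -0.001
t 6.0333 at [538.  119.2  87.2] [ 3.139 -0.     1.57 ] op -0.0 F [1.3 0.5 0.1]
dp [-200.1  110.1    7.4] ang [ 0.002 -0.    -0.198]
```

```bash

python3 -m creep '[{"dp":[-202,111,0],"angular":[0,0,-0.198],"fingers":0},{"dp":[-202,111,0],"angular":[0,0,-0.198],"fingers":0},{"dp":[-202,111,0],"angular":[0,0,-0.198],"fingers":0},{"dp":[-202,111,0],"angular":[0,0,-0.198],"fingers":0},{"dp":[-202,111,0],"angular":[0,0,-0.198],"fingers":0}]'
python3 -m creep '[{"dp":[-30,17,0],"angular":[0,0,0],"fingers":0},{"dp":[-30,17,0],"angular":[0,0,0],"fingers":0},{"dp":[-30,17,0],"angular":[0,0,0],"fingers":0}]'
python3 - <<'E'
from h import *
wcap('pics/w5.png');
to(648,-81,20,1.768)
E
```

```text
clock: 6.45
eef_pos: [636.0, -62.9, 84.4]
tcp_rot: [-3.141, 0.0, 1.768]
contact_force: [-0.0, 0.2, 0.1]
opening: 0.001
clock: 6.7
eef_pos: [658.5, -88.4, 83.9]
tcp_rot: [-3.142, 0.0, 1.765]
contact_force: [-1.0, 1.4, 0.1]
opening: -0.0
wrist red [ 52. 115.] 1429 [474.3 -46.8]
wrist red [243. 133.] 2560 [639.  -38.3]
t 6.75 at [657.5 -86.9  83.7] [-3.140e+00 -1.000e-03  1.767e+00] op -0.0 F [-0.4  1.  -0.1]
dp [ 7.7 -8.1 63.8] ang [-0.001 -0.001 -0.001]
```

```bash

python3 -m creep '[{"dp":[3,-8,10],"angular":[0,0,0],"fingers":0},{"dp":[3,-8,35],"angular":[0,0,0],"fingers":0},{"dp":[3,-8,55],"angular":[0,0,0],"fingers":0},{"dp":[3,-8,64],"angular":[0,0,0],"fingers":0},{"dp":[3,-8,64],"angular":[0,0,0],"fingers":0}]'
python3 - <<'E'
from h import *
wcap('pics/w6.png');
to(648,-81,4.5,1.768)
E
```

```text
clock: 7.17
eef_pos: [647.4, -83.1, 18.1]
tcp_rot: [-3.137, -0.002, 1.77]
contact_force: [-0.6, -0.4, -0.2]
opening: -0.001
wrist red [ 16. 135.] 1955 [482.1 -45.9]
wrist red [257. 164.] 5122 [639.  -37.9]
t 7.2167 at [648.7 -83.3  19.6] [-3.139e+00 -1.000e-03  1.770e+00] op -0.0 F [0.2 0.5 0.2]
dp [ 2.4 -0.2 15.1] ang [-0.002 -0.001  0.002]
```

View pics/w6.png

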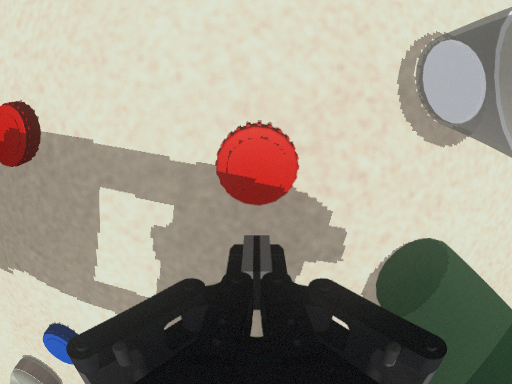

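The cap is at (257,164), straight ahead of the tips at column 257. The green bottle, lower right, is clear of the fingers. I'll lower and push along tool x. The total is about 256 mm, to bring the TCP to around y=168.

```bash

python3 -m creep '[{"dp":[0,0,8],"angular":[0,0,0],"fingers":0},{"dp":[0,0,15],"angular":[0,0,0],"fingers":0},{"dp":[0,0,15],"angular":[0,0,0],"fingers":0}]'
python3 -m creep '[{"dp":[5,0,0],"angular":[0,0,0],"fingers":0},{"dp":[10,0,0],"angular":[0,0,0],"fingers":0},{"dp":[15,0,0],"angular":[0,0,0],"fingers":0},{"dp":[20,0,0],"angular":[0,0,0],"fingers":0},{"dp":[26,0,0],"angular":[0,0,0],"fingers":0}]'
python3 -m creep '[{"dp":[8,0,0],"angular":[0,0,0],"fingers":0},{"dp":[16,0,0],"angular":[0,0,0],"fingers":0},{"dp":[24,0,0],"angular":[0,0,0],"fingers":0},{"dp":[32,0,0],"angular":[0,0,0],"fingers":0},{"dp":[40,0,0],"angular":[0,0,0],"fingers":0}]'
python3 -m creep '[{"dp":[9,0,0],"angular":[0,0,0],"fingers":0},{"dp":[18,0,0],"angular":[0,0,0],"fingers":0},{"dp":[27,0,0],"angular":[0,0,0],"fingers":0},{"dp":[36,0,0],"angular":[0,0,0],"fingers":0},{"dp":[45,0,0],"angular":[0,0,0],"fingers":0}]'
python3 - <<'E'
from h import *
wcap('pics/w7.png');
to(598,168,4.5,1.768)
E
```

```text
clock: 7.47
eef_pos: [649.7, -83.9, 4.6]
tcp_rot: [-3.141, -0.0, 1.769]
contact_force: [-1.3, 0.6, -0.9]
opening: 0.003
clock: 7.88
eef_pos: [645.1, -58.0, 5.6]
tcp_rot: [3.141, 0.0, 1.769]
contact_force: [-0.5, -0.8, 0.2]
opening: -0.004
clock: 8.3
eef_pos: [636.9, -18.4, 5.3]
tcp_rot: [-3.142, -0.0, 1.769]
contact_force: [0.8, -0.4, 0.6]
opening: 0.0
clock: 8.72
eef_pos: [628.1, 25.7, 5.3]
tcp_rot: [3.142, 0.0, 1.769]
contact_force: [-0.1, -0.7, -0.3]
opening: -0.0
wrist red [251. 198.] 5657 [619.8  57. ]
wrist red [ 36. 285.] 1936 [478.8 -41.4]
t 8.7667 at [627.7  27.    5.2] [-3.141e+00 -1.000e-03  1.769e+00] op 0.0 F [-0.6  0.8 -0.2]
dp [144.   -1.3   0.8] ang [-0.    -0.001  0.001]
```

View pics/w7.png

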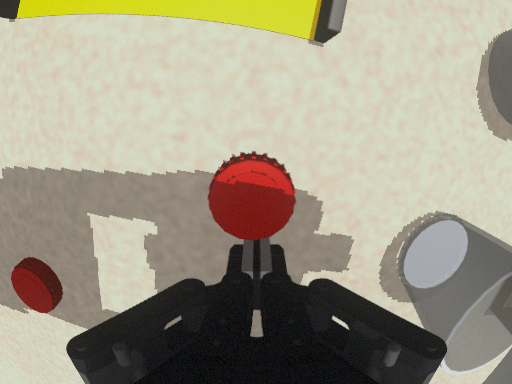

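Still centred (251,198). The predicted path enters at x≈606, which leaves the cap about 7 mm clear of the right wall. Continuing.

```bash

python3 -m creep '[{"dp":[9,0,0],"angular":[0,0,0],"fingers":0},{"dp":[18,0,0],"angular":[0,0,0],"fingers":0},{"dp":[27,0,0],"angular":[0,0,0],"fingers":0},{"dp":[36,0,0],"angular":[0,0,0],"fingers":0},{"dp":[45,0,0],"angular":[0,0,0],"fingers":0}]'
python3 - <<'E'
from h import *
wcap('pics/w8.png');
to(598,168,4.5,1.768)
E
```

```text
clock: 9.18
eef_pos: [619.2, 69.8, 5.3]
tcp_rot: [-3.142, -0.0, 1.769]
contact_force: [0.0, -0.3, -0.2]
opening: 0.001
wrist red [251. 197.] 5693 [610.9 101.2]
wrist red [ 54. 327.] 1442 [477.4 -39.1]
t 9.2333 at [618.9  71.2   5.3] [-3.141e+00 -1.000e-03  1.769e+00] op 0.0 F [-0.   0.1 -0.3]
dp [99.1 -1.4  0.8] ang [-0.    -0.001  0.001]
```

View pics/w8.png

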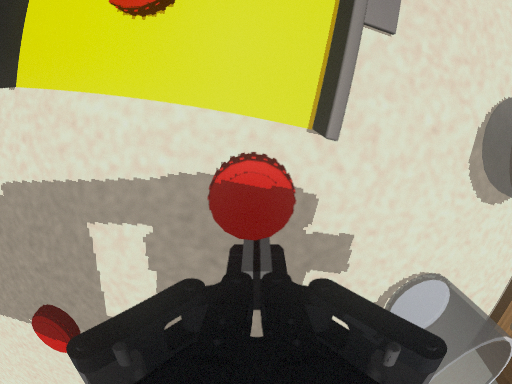

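The cap's right edge (column 295) clears the wall corner (column 312). Continuing into the bay.

```bash

python3 -m creep '[{"dp":[9,0,0],"angular":[0,0,0],"fingers":0},{"dp":[18,0,0],"angular":[0,0,0],"fingers":0},{"dp":[27,0,0],"angular":[0,0,0],"fingers":0},{"dp":[36,0,0],"angular":[0,0,0],"fingers":0},{"dp":[45,0,0],"angular":[0,0,0],"fingers":0}]'
python3 -m creep '[{"dp":[9,0,0],"angular":[0,0,0],"fingers":0},{"dp":[18,0,0],"angular":[0,0,0],"fingers":0},{"dp":[27,0,0],"angular":[0,0,0],"fingers":0},{"dp":[36,0,0],"angular":[0,0,0],"fingers":0},{"dp":[45,0,0],"angular":[0,0,0],"fingers":0}]'
python3 -m creep '[{"dp":[5,0,0],"angular":[0,0,0],"fingers":0},{"dp":[8,0,0],"angular":[0,0,0],"fingers":0},{"dp":[9,0,0],"angular":[0,0,0],"fingers":0},{"dp":[9,0,0],"angular":[0,0,0],"fingers":0}]'
python3 - <<'E'
from h import *
wcap('pics/w9.png');
to(598,168,4.5,1.768)
E
```

```text
clock: 9.65
eef_pos: [610.4, 113.9, 5.3]
tcp_rot: [-3.142, -0.0, 1.769]
contact_force: [-0.0, 0.7, -0.6]
opening: 0.002
clock: 10.07
eef_pos: [601.5, 158.1, 5.3]
tcp_rot: [3.142, -0.0, 1.769]
contact_force: [0.1, -0.3, -0.5]
opening: -0.001
clock: 10.4
eef_pos: [599.9, 166.1, 5.3]
tcp_rot: [-3.142, 0.0, 1.769]
contact_force: [0.1, 0.2, -0.2]
opening: 0.004
wrist red [145. 166.] 4278 [536.9 203.3]
wrist red [249. 200.] 3916 [590.7 195.9]
t 10.45 at [600.  165.8   5.3] [-3.142  0.     1.769] op -0.0 F [-0.2 -0.4  0.1]
dp [ 2.5 -1.5  0.8] ang [-0.     0.     0.001]
```

View pics/w9.png

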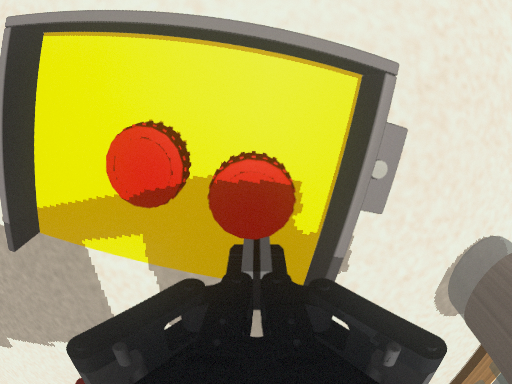

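Two are in, at (145,166) and (249,200) in the wrist view. Next is the left one.

```bash

python3 -m creep '[{"dp":[-8,0,0],"angular":[0,0,0],"fingers":0},{"dp":[-20,0,0],"angular":[0,0,0],"fingers":0},{"dp":[-30,0,-30],"angular":[0,0,0],"fingers":0},{"dp":[-40,0,-65],"angular":[0,0,0],"fingers":0},{"dp":[-50,0,-80],"angular":[0,0,0],"fingers":0}]'
python3 -m creep '[{"dp":[-50,0,-80],"angular":[0,0,0],"fingers":0}]' >/dev/null
python3 - <<'E'
from h import *
to(471.5,-89,80,1.517)
E
```

```text
clock: 10.87
eef_pos: [611.6, 115.3, 88.6]
tcp_rot: [3.138, 0.0, 1.768]
contact_force: [1.2, 0.4, 0.8]
opening: 0.002
t 10.95 at [612.5  94.2 119.4] [-3.138e+00 -1.000e-03  1.769e+00] op -0.0 F [ 0.  -0.1 -1. ]
dp [-151.9 -174.1   40. ] ang [-0.004 -0.     0.252]
```

```bash

python3 -m creep '[{"dp":[0,0,0],"angular":[0,0,0.252],"fingers":0},{"dp":[0,0,0],"angular":[0,0,0.252],"fingers":0},{"dp":[0,0,0],"angular":[0,0,0.252],"fingers":0}]' >/dev/null
python3 - <<'E'
from h import *
to(471.5,-89,80,1.517)
E
```

```text
t 11.2 at [614.6  93.4 121.4] [ 3.14  -0.     1.509] op -0.0 F [-0.  -0.1 -0.2]
dp [-190.9 -131.7   41.3] ang [ 0.001 -0.    -0.008]
```

```bash

python3 -m creep '[{"dp":[-191,-132,0],"angular":[0,0,-0.006],"fingers":0},{"dp":[-191,-132,0],"angular":[0,0,-0.006],"fingers":0},{"dp":[-191,-132,0],"angular":[0,0,-0.006],"fingers":0},{"dp":[-191,-132,0],"angular":[0,0,-0.006],"fingers":0},{"dp":[-191,-132,0],"angular":[0,0,-0.006],"fingers":0}]' >/dev/null
python3 -m creep '[{"dp":[0,0,0],"angular":[0,0,0],"fingers":0},{"dp":[0,0,0],"angular":[0,0,0],"fingers":0}]' >/dev/null
python3 - <<'E'
from h import *
wcap()
to(471.5,-89,20,1.517)
E
```

```text
wrist red [243. 160.] 1790 [474.5 -46.1]
t 11.8333 at [486.3 -70.6 120.6] [ 3.141 -0.     1.524] op -0.0 F [0.7 0.6 0. ]
dp [-19.1 -13.9 100.6] ang [ 0.    -0.     0.007]
```

```bash

python3 -m creep '[{"dp":[-19,-14,10],"angular":[0,0,0.007],"fingers":0},{"dp":[-19,-14,45],"angular":[0,0,0.007],"fingers":0},{"dp":[-19,-14,75],"angular":[0,0,0.007],"fingers":0},{"dp":[-19,-14,94],"angular":[0,0,0.007],"fingers":0},{"dp":[-19,-14,100],"angular":[0,0,0.007],"fingers":0}]' >/dev/null
python3 -m creep '[{"dp":[0,0,0],"angular":[0,0,0],"fingers":0}]' >/dev/null
python3 - <<'E'
from h import *
wcap('pics/w10.png')
to(471.5,-89,5,1.517)
E
```

```text
wrist red [257. 172.] 4951 [474.6 -45.9]
t 12.3833 at [472.1 -87.2  20.3] [-3.141 -0.     1.518] op 0.0 F [ 0.  -0.4 -0.7]
dp [-1.8 -0.5 15.3] ang [-0.001 -0.     0.001]
```

View pics/w10.png

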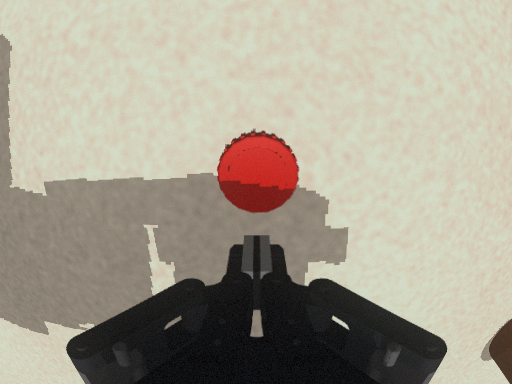

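The cap is at (257,172), straight ahead. Lower and push.

```bash

python3 -m creep '[{"dp":[0,0,8],"angular":[0,0,0],"fingers":0},{"dp":[0,0,15],"angular":[0,0,0],"fingers":0},{"dp":[0,0,15],"angular":[0,0,0],"fingers":0}]'
python3 -m creep '[{"dp":[5,0,0],"angular":[0,0,0],"fingers":0},{"dp":[10,0,0],"angular":[0,0,0],"fingers":0},{"dp":[15,0,0],"angular":[0,0,0],"fingers":0},{"dp":[20,0,0],"angular":[0,0,0],"fingers":0},{"dp":[26,0,0],"angular":[0,0,0],"fingers":0}]'
python3 -m creep '[{"dp":[8,0,0],"angular":[0,0,0],"fingers":0},{"dp":[16,0,0],"angular":[0,0,0],"fingers":0},{"dp":[24,0,0],"angular":[0,0,0],"fingers":0},{"dp":[32,0,0],"angular":[0,0,0],"fingers":0},{"dp":[40,0,0],"angular":[0,0,0],"fingers":0}]'
python3 -m creep '[{"dp":[9,0,0],"angular":[0,0,0],"fingers":0},{"dp":[18,0,0],"angular":[0,0,0],"fingers":0},{"dp":[27,0,0],"angular":[0,0,0],"fingers":0},{"dp":[36,0,0],"angular":[0,0,0],"fingers":0},{"dp":[45,0,0],"angular":[0,0,0],"fingers":0}]'
python3 -m creep '[{"dp":[9,0,0],"angular":[0,0,0],"fingers":0},{"dp":[18,0,0],"angular":[0,0,0],"fingers":0},{"dp":[27,0,0],"angular":[0,0,0],"fingers":0},{"dp":[36,0,0],"angular":[0,0,0],"fingers":0},{"dp":[45,0,0],"angular":[0,0,0],"fingers":0}]'
python3 - <<'E'
from h import *
wcap('pics/w11.png');
to(487,166,4.5,1.517)
E
```

```text
clock: 12.63
eef_pos: [471.8, -87.6, 5.3]
tcp_rot: [3.141, 0.0, 1.516]
contact_force: [0.6, -0.8, -1.0]
opening: -0.001
clock: 13.05
eef_pos: [473.4, -61.3, 5.9]
tcp_rot: [3.141, 0.0, 1.516]
contact_force: [-0.3, 0.1, 0.7]
opening: -0.002
clock: 13.47
eef_pos: [475.4, -20.9, 5.6]
tcp_rot: [3.142, -0.0, 1.516]
contact_force: [-0.4, -0.7, 1.0]
opening: 0.002
clock: 13.88
eef_pos: [477.8, 24.0, 5.6]
tcp_rot: [-3.142, 0.0, 1.516]
contact_force: [-0.0, -0.4, 0.4]
opening: 0.001
clock: 14.3
eef_pos: [480.3, 68.9, 5.6]
tcp_rot: [-3.142, 0.0, 1.516]
contact_force: [-0.3, -1.2, -0.3]
opening: -0.001
wrist red [365.  10.] 1337 [538.5 191.1]
wrist red [457.  21.] 2249 [593.7 193.1]
wrist red [256. 197.] 5696 [482.4 101.5]
t 14.35 at [480.6  69.9   5.7] [ 3.141 -0.     1.516] op 0.0 F [ 0.1  1.6 -0.2]
dp [96.3  1.1  1.2] ang [ 0.    -0.    -0.001]
```

View pics/w11.png

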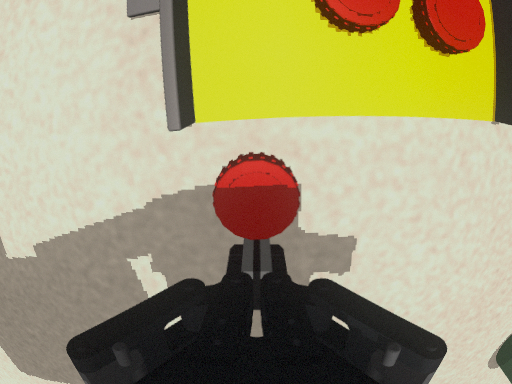

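The cap spans columns 213–299, the wall's inner face is at 193, and the centre cap's left edge is at about 315, so the lane is clear. Continuing about 96 mm.

```bash

python3 -m creep '[{"dp":[9,0,0],"angular":[0,0,0],"fingers":0},{"dp":[18,0,0],"angular":[0,0,0],"fingers":0},{"dp":[27,0,0],"angular":[0,0,0],"fingers":0},{"dp":[36,0,0],"angular":[0,0,0],"fingers":0},{"dp":[45,0,0],"angular":[0,0,0],"fingers":0}]'
python3 -m creep '[{"dp":[9,0,0],"angular":[0,0,0],"fingers":0},{"dp":[18,0,0],"angular":[0,0,0],"fingers":0},{"dp":[27,0,0],"angular":[0,0,0],"fingers":0},{"dp":[36,0,0],"angular":[0,0,0],"fingers":0},{"dp":[43,0,0],"angular":[0,0,0],"fingers":0}]'
python3 -m creep '[{"dp":[4,0,0],"angular":[0,0,0],"fingers":0},{"dp":[6,0,0],"angular":[0,0,0],"fingers":0},{"dp":[7,0,0],"angular":[0,0,0],"fingers":0},{"dp":[7,0,0],"angular":[0,0,0],"fingers":0}]'
python3 -m creep '[{"dp":[-8,0,0],"angular":[0,0,0],"fingers":0},{"dp":[-20,0,0],"angular":[0,0,0],"fingers":0},{"dp":[-35,0,-25],"angular":[0,0,0],"fingers":0},{"dp":[-60,0,-55],"angular":[0,0,0],"fingers":0},{"dp":[-90,0,-80],"angular":[0,0,0],"fingers":0}]'
python3 -m creep '[{"dp":[-40,0,0],"angular":[0,0,0],"fingers":0},{"dp":[-80,0,0],"angular":[0,0,0],"fingers":0},{"dp":[-115,0,0],"angular":[0,0,0],"fingers":0},{"dp":[-130,0,0],"angular":[0,0,0],"fingers":0},{"dp":[-130,0,0],"angular":[0,0,0],"fingers":0}]'
python3 -m creep '[{"dp":[0,0,0],"angular":[0,0,0],"fingers":0},{"dp":[0,0,0],"angular":[0,0,0],"fingers":0}]'
python3 - <<'E'
from h import *
for n in('scene','side'):
    im=optics.grab_frame(n);cv2.imwrite(f'pics/{n}12.png',im)
    for o in caps(n,im):print(n,*o)
wcap('pics/w12.png')
E
```

```text
clock: 14.77
eef_pos: [482.8, 113.8, 5.6]
tcp_rot: [3.142, -0.0, 1.516]
contact_force: [0.3, -0.5, 0.8]
opening: 0.0
clock: 15.18
eef_pos: [485.2, 156.9, 5.6]
tcp_rot: [3.141, -0.0, 1.516]
contact_force: [0.2, 0.0, 0.3]
opening: 0.001
clock: 15.52
eef_pos: [485.4, 162.8, 5.6]
tcp_rot: [-3.141, 0.0, 1.516]
contact_force: [0.5, -1.0, 0.3]
opening: -0.001
clock: 15.93
eef_pos: [480.0, 71.5, 86.5]
tcp_rot: [-3.141, 0.0, 1.517]
contact_force: [0.6, -0.1, 0.5]
opening: 0.0
clock: 16.35
eef_pos: [472.5, -60.7, 85.7]
tcp_rot: [3.142, 0.001, 1.512]
contact_force: [-0.6, 0.5, 0.4]
opening: -0.004
clock: 16.52
eef_pos: [473.0, -56.9, 85.5]
tcp_rot: [-3.141, -0.0, 1.515]
contact_force: [-0.6, -0.0, -0.3]
opening: 0.001
scene red [254.1  96.3] 155 [486.4 199.5]
scene red [273.6 100.6] 156 [535.4 208.1]
scene red [293.5 109.9] 172 [591.3 201.8]
scene blue [301.2   8.6] 513 [449.2 578.5]
scene blue [428.7 117.4] 65 [888.3 325.8]
scene blue [413.  158.4] 79 [888.4 187.8]
scene blue [158.7 238.2] 300 [ 494.  -235.3]
scene blue [211.4 250.3] 310 [ 599.8 -211.3]
side blue [112.7   8.1] 99 [ 482.9 1136.5]
side blue [296.8 250.3] 358 [ 599.7 -214.1]
side blue [248.1 276.7] 415 [ 494.4 -237.7]
```

View pics/scene12.png

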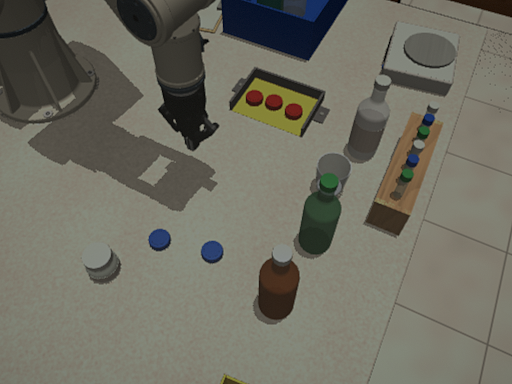

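View pics/side12.png

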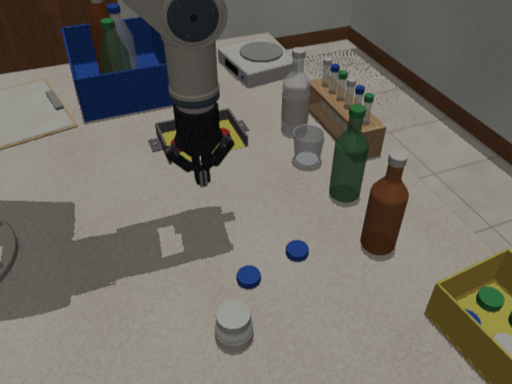

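View pics/w12.png

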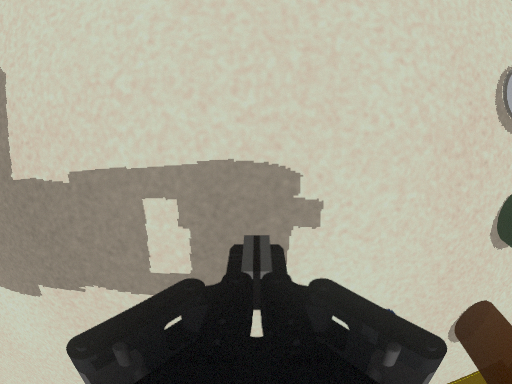

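The scene view shows all three reds flat on the yellow floor, at (254,96), (274,101) and (294,110). The blue caps are at their starting pixels, and the bottles, cup and jar look unmoved. The side view partly hides the bay behind the arm. Handing in.

```bash
python3 -c "
from h import *
print(r.sense()['clock'],r.sense()['qvel'].round(3));r.sign_off()"
```

```text
16.6667 [ 0.003  0.002 -0.002 -0.002 -0.    -0.001]
the job is handed in; nothing more can be done
```

All three red caps are in the bay, and I handed the job in at 16.7 s of the 72 s allowed. I swept each one in separately with the closed fingertips at roughly 60–110 mm/s, with the tips about 5 mm above the bench. The arm is parked clear, about 85 mm above the bench.

- **Caps:** The last scene picture puts their centres at about (486,200), (535,208) and (591,202). The bay spans x 454–634 and y 145–275, so each cap's edge is at least about 11 mm from a side wall and 33 mm past the mouth line.
- **Everything else:** Both blue caps measured within 0.5 mm of where they started. The bottles, cup and jar looked unmoved in the pictures; I did not re-measure them. Wrist force read under about 2 N throughout.
- **Checks that disagreed or fell short:** The cameras differed by about 5 mm on the middle cap's y position, 203 from the wrist camera and 208 from the scene camera. In the final side picture the arm hid most of the bay, so it could not confirm the caps. The final wrist picture did not show the bay.

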